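Open the reed pan cradle's gate and hold it wide

TASK

I want to draw the reed pan out of its cradle. Free the gate for me: squeeze the round-headed brass catch fully home first, then the flat-headed one. Then, with the wooden post as its handle, swing the gate past its half-way detent until it stands about square to the cradle, and finish with the gripper still holding it wide against its spring - do not let go; leave the pan in the cradle and everything else on the bench where it is.

Things in the scene. Friction and masses are not known exactly. Their poses are not given: they have to be found in the camera images.
- cradle: Beech cradle fixed to the bench at a changing place and heading. Origin: bench level, middle of the pan's space; z up. The gate closes its -y side: an upright panel (x -87 to +97, y -96 to -104, z 16 to 54 mm). Just inside it an aluminium lintel (top z 54 mm) spans the opening; both catches stand on it. Other fences are 38 mm high.
- gate_hinge (a point): Point on the gate's vertical hinge axis at the height of the gate's top (54 mm above the bench): cradle x -95, y -100 mm. The closed gate runs from here along the cradle's +x axis. Its axes are the cradle's.
- gate_swing (a joint): Gate angle, rad: 0 shut, growing outward (clockwise from above, free end to the cradle's -y side), end stop 1.7. Locked while either catch is out. A spring always pulls it shut (0.07 N m shut, 0.24 at 1.57). A sprung detent by the hinge resists from about 0.35 to 0.6 (2.5 N at the post in all), passed by 0.9. Let go from wide, it falls back to 0.84 or shut.
- gate: The beech gate panel with brass hinge barrel, bracket and post, turning as one. Origin on the hinge axis at bench level, x along the gate to its free end (192 mm), z up. Its handle is an upright round dark-wood post, 16 mm diameter, 47 mm out in front (-y) at 102.5 mm along; post from 46 to 100 mm above the bench, to be pinched from above across any direction.
- post_grip (a point): Point on the post's axis 80 mm above the bench (20 mm below its top), a good height to grip. 112 mm from the hinge axis, horizontally; clear space around it down to 52 mm above the bench.
- round_grip (a point): Midpoint of the round-headed brass catch, 88 mm above the bench. Its two ears, upright rods 12 mm in diameter, domed, 74 to 100 mm above the bench, stand apart along the cradle's x: 44 mm over their outer sides, 28 when squeezed together along x. Keep fingertips above 68 mm. It stands 55 or 150 mm along the gate from the hinge, the flat-headed one at the other place.
- round_catch (a joint): How far each ear of the round-headed catch is pushed in, m: 0 out (locking the gate), 0.008 fully home. Both ears move together. Friction of about 3 N an ear; it stays where it is pushed.
- flat_grip (a point): As round_grip, for the flat-headed catch: each ear is a flat upright plate, 5 mm thick and 40 mm wide (across the gate), 74 to 100 mm above the bench; this point lies midway between them, 88 mm above the bench. Same 44 mm open and 28 mm squeezed, along the cradle's x axis.
- flat_catch (a joint): As round_catch, for the flat-headed catch: 0 out, 0.008 fully home; stays where it is pushed.
- reed_pan: Six-sided beech reed pan, 150 mm across flats, 24 mm high, with thin partitions, one of them split, lying loose in the cradle on its 12 mm floor. Origin: centre of its underside. Leave it there.
- tuning_block: Bystander: aluminium block 45 x 90 x 32 mm behind the cradle (+y side). Origin: underside centre.
- tuning_file: Bystander: small file with a horn handle, 195 mm long, 16 mm high, lying along the cradle's +x edge. Origin at bench level where blade meets handle, blade along its x.
- insulator: Bystander: green glass insulator, 72 mm diameter, 76 mm high, behind the cradle (+y side). Origin: underside centre.
- screw_jar: Bystander: glass jar 56 mm diameter, 60 mm high, to the right. Origin: underside centre.
- bench_brush: Bystander: hand brush lying to the right. Origin: underside centre.
- reed_plate: Bystander: bronze reed plate 52 x 18 x 5 mm lying flat on the bench in front of the gate, which passes 11 mm above it. Origin: underside centre.
Not all that is in view belongs to the job. There is more than one size of the reed_pan; the job needs the middle-sized.

How it is judged:
By the outcome, as a careful person would: the job done as asked, in the order asked, and still so for the second after the job is handed in, while the arm keeps its last pose, push and grip.
It also fails if it takes over 58 s, if anything falls off the work surface, if the arm or the gripper's body presses on something with over 40 N, if the wrist force passes 120 N, or if a joint passes its speed limit or range.

ROBOT

A 6-joint arm with a two-finger parallel gripper is mounted at the origin on the work surface. World frame = base frame: x ahead of the robot, y to its left, z up, the work surface at z = 0. Lengths are in m, angles in degrees, forces in N, time in s.
With the tool pointing down it reaches from about 0.25 to 0.725 m from the base axis. Payload 9.7 kg.
Tool frame: the origin (TCP) lies midway between the tips of the shut fingers; the grasp point (between the pads) lies 19 mm behind it; z points along the fingers, y is the direction in which the jaws open and shut (so a half turn about z gives the same grasp; the last joint's range is limited). The gripper opens to 85 mm and grips with 20 to 120 N. Pads are 22 mm wide; open, the fingers measure 114 mm over their backs; the gripper's body (76 mm by 85 mm) begins 54 mm behind the grasp point. The pads swing forward as they close: fully open they stand 13 mm farther back than shut.
Start: joints at [64.286, 4.979, 10.078, 95.1, 0, 90], TCP at [0.239, 0.496, 0.231] pointing down, gripper open.
Joint ranges: [-179.16, 179.16], [-48.56, 103.87], [-65.8, 70.77], [-126.05, 130.52], [-82.76, 87.17], [-180, 180]. Speed limits (degrees/s): [127.2, 127.2, 147.25, 180, 180, 180].

INTERFACE

Orientations are given as [roll, pitch, yaw] about the fixed x, y, z axes, in that order (R = Rz(yaw) Ry(pitch) Rx(roll)).
In Python, from workcell import bot, camera, recognise gives the robot as it stands. The module is installed in compiled form; this text tells all that it offers.
- The arm moves only by the tool apply_moves, never from a script. Its argument "targets" is one flat list of numbers, 7 for each row, row after row: the shift along the world's x, y, z in units of 30 mm (1.0 is 30 mm), then the turn, a rotation vector about the world's x, y, z in units of 6 degrees (1.0 is 6 degrees), then the opening, from 0 (shut) to 1 (fully open). A call has 1 to 5 rows; each row is the pose to reach, as a shift and turn from the pose commanded when the call began; what a row does not reach only later rows make up. A row lasts 1/10 s, in which the tool goes at most 50 mm and 8.59 degrees, less where a joint would pass 70% of its speed; a pose out of reach is approached as far as the arm can. A call with a gripper value outside its range is refused whole. The fingers move at their own pace and stop on an object; "newtons" is the grip in N (left out, the last holds). Time passes only in rows, so rows that repeat a pose let the fingers close. It gives the time, the measured TCP pose, the force and the opening at its end, in the units of the state.
- bot.get_obs(): the state, without advancing time (a new reading comes with each control period).
- camera(name): name is "scene" or "side" or "wrist"; returns a dict with "img" (384x512x3 uint8, red, green, blue), "intrinsics" (3x3 intrinsics, pixels), "origin" and "rotation" of the camera in the world. Camera axes: x right, y up, looking along -z (the intrinsics and any distortion apply to the point x, -y, -z); pixel columns grow to the right and rows downward; lengths in m; the calibration is good to about 2 mm. A picture is of the moment at which its call begins. There is no depth.
- bot.job_done(): hands the job in, once; it reports no verdict.
Trained networks look in the newest picture that a camera, given by its name, has taken for a name from the list of things; names that differ only in an ending like _2 or _b are one class to them, and where a whole thing is asked for, a point or a joint stands for the part that bears it (a point fixed in the world has none). Each returns a list of dicts, best first, with "conf" (0 to 1); they miss things now and then, are a little off and sometimes report something else, mostly with a low value. They report only what shows in the picture. A call takes as long as a camera call. They do not tell look-alikes from the thing itself.
- recognise(query, camera): "box" ([left, top, right, bottom] in pixels, round what is visible of it).
The state is a dict: "time": time; "q": joint angles; "qd": joint speeds; "joint_efforts": joint torques, N m; "ee_pos": TCP position; "tcp_rot": TCP orientation; "wrist_force": force on the tool from outside, world axes, zero at the start; "torque": the same for the moment, N m; "opening": finger opening in m.
Only numpy, scipy, OpenCV 4.12 (cv2) and the standard library are available. Lean on these libraries where they do the work, as an engineer would, in place of code of your own. Each camera call takes 0.05 s, during which the arm holds its last target.

## Working session

There is one attempt and no reset: what is moved stays moved. The work goes in short steps, Python scripts to look and compute and a tool call to move; the robot and the scene stay as the last step left them, time stands still between calls to the robot, and variables do not carry over. Pictures are saved under pics/ and viewed, and the job is handed in when it is done.

Besides the shell and the picture viewer there is one more tool, called after "Emit:" in YAML: its name, and indented under it one key for each argument. apply_moves: Moves the arm, as the interface text tells. Its arguments: {"type":"object","properties":{"targets":{"type":"array"},"newtons":{"type":"number"}},"required":["targets"]}

```bash
mkdir -p pics; python3 - <<'E'
from workcell import bot,camera,recognise
import cv2,pickle
print(bot.get_obs())
for n in ["scene","side","wrist"]:
    c=camera(n); cv2.imwrite(f"pics/{n}0.png",cv2.cvtColor(c["img"],cv2.COLOR_RGB2BGR))
    pickle.dump(c,open(f"{n}0.pkl","wb"))
    print(n,c["intrinsics"].tolist(),c["origin"],c["rotation"].tolist(),[k for k in c])
    for q in ["cradle","gate","round_grip","flat_grip","post_grip","reed_pan","reed_plate","screw_jar","insulator"]:
        print(q,[(([round(v) for v in d["box"]]),round(d["conf"],2)) for d in recognise(q,n)])
E
```

```text
{'time': 0.0, 'q': array([6.42858083e+01, 5.01209171e+00, 1.00348732e+01, 9.50998096e+01,
       7.33249578e-04, 8.99991065e+01]), 'qd': array([ 0.0601483 , -0.00477554,  0.04336415,  0.0614502 , -0.03281267,
       -0.06644808]), 'joint_efforts': array([ 6.71462954e-05, -5.20375943e+01,  4.64816666e+01,  1.59639685e-02,
        1.21993157e-04, -1.16045865e-05]), 'ee_pos': array([0.23853324, 0.49532985, 0.23057731]), 'tcp_rot': array([-1.79922972e+02, -7.34450160e-04,  1.54286701e+02]), 'wrist_force': array([-0.6372705 ,  0.12005554, -0.46795374]), 'torque': array([-0.01225067,  0.00211417, -0.0278565 ]), 'opening': 0.08553473371418967}
scene [[370.6135357730707, 0.0, 246.87223516684864], [0.0, 370.6135357730707, 189.79249294145467], [0.0, 0.0, 1.0]] [ 0.89730052 -0.58916291  0.871376  ] [39.21185208108525, -0.8448409736744656, 35.102384043536674] ['img', 'intrinsics', 'origin', 'rotation']
cradle [([218, 147, 343, 246], 0.57)]
gate [([234, 188, 300, 233], 0.87)]
round_grip [([247, 183, 272, 206], 0.69)]
flat_grip [([279, 193, 305, 221], 0.79)]
post_grip [([232, 187, 298, 233], 0.83)
[... 802 characters left out ...]
 0.78), ([236, 158, 291, 198], 0.55), ([258, 175, 313, 217], 0.26)]
reed_plate [([307, 205, 309, 218], 0.41), ([200, 139, 320, 232], 0.27)]
screw_jar [([308, 280, 336, 315], 0.93)]
insulator [([373, 257, 395, 333], 0.68), ([188, 148, 214, 173], 0.58), ([259, 176, 313, 217], 0.21)]
wrist [[318.99597903497323, 0.0, 261.0306652342949], [0.0, 318.99597903497323, 190.5047575901214], [0.0, 0.0, 1.0]] [0.16256097 0.53340877 0.37418163] [-19.1569234675241, 0.0033785603764189, 64.30339369218545] ['img', 'intrinsics', 'origin', 'rotation']
cradle []
gate []
round_grip []
flat_grip []
post_grip []
reed_pan [([43, 253, 128, 325], 0.75)]
reed_plate []
screw_jar []
insulator [([173, 359, 200, 379], 0.91)]
```

```bash
python3 - <<'E'
import cv2
for n,(x0,y0,x1,y1) in dict(scene=(200,110,360,230+15),side=(180,130,340,250)).items():
    im=cv2.imread(f"pics/{n}0.png")[y0:y1,x0:x1]
    cv2.imwrite(f"pics/{n}0c.png",cv2.resize(im,None,fx=4.4,fy=4.4,interpolation=cv2.INTER_CUBIC))
E
```

```text
(no output)
```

View pics/scene0.png

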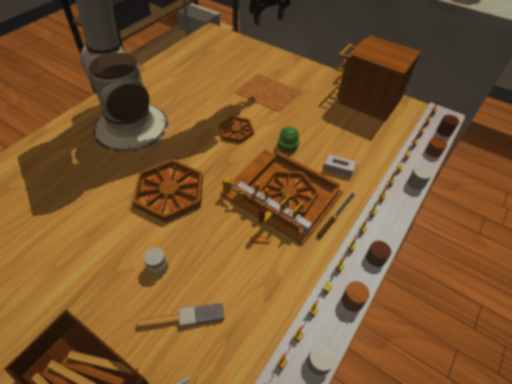

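View pics/side0.png

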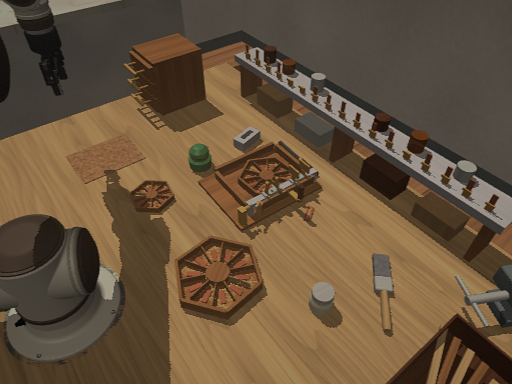

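View pics/scene0c.png

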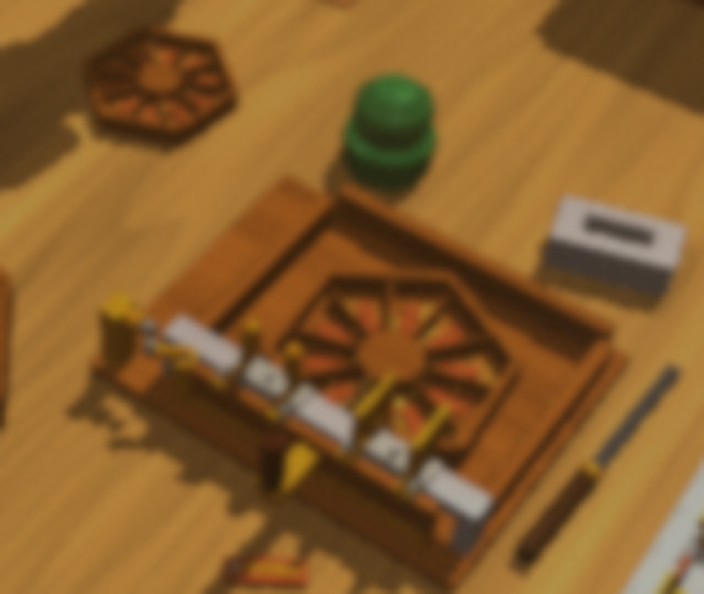

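View pics/side0c.png

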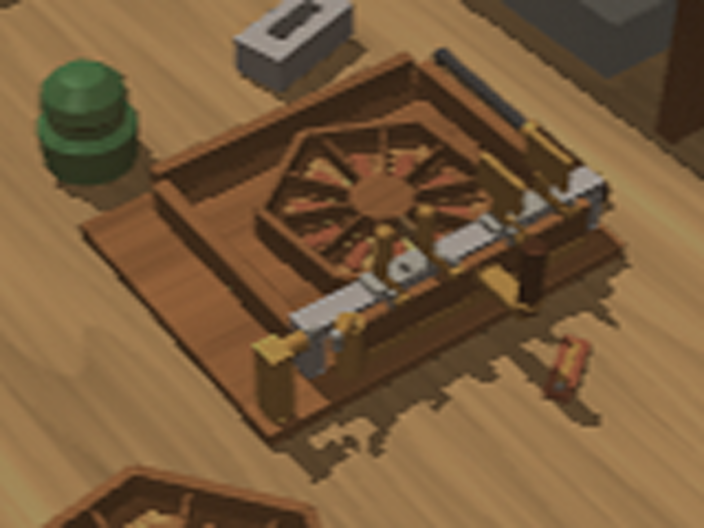

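The wanted reed pan is the middle-sized one in the cradle: scene (287,192), side (264,178). The look-alikes are the small pan at scene (237,130) and the large one at scene (168,192). The catches:
- **Round-headed:** two rods near the hinge, at scene (260,187) and side (272,179).
- **Flat-headed:** two plates at scene (292,204) and side (300,166).
- **Not the post or catches:** the brass hinge and detent stub at scene (227,180).
- **Post:** dark wood, at scene (262,212) and side (301,188).

Next I fit the cradle pose.

```bash
cat > h.py <<'E'
import numpy as np,pickle
from scipy.spatial.transform import Rotation as R
from scipy.optimize import least_squares
def proj(c,P):
    P=np.atleast_2d(P); M=R.from_euler('xyz',c["rotation"],degrees=True).as_matrix()
    p=(P-c["origin"])@M; p=p*[1,-1,-1]; K=c["intrinsics"]
    return (p[:,:2]/p[:,2:])*[K[0,0],K[1,1]]+[K[0,2],K[1,2]]
def cr(s,p):
    p=np.atleast_2d(p).astype(float); c,n=np.cos(s[2]),np.sin(s[2])
    return np.c_[s[0]+c*p[:,0]-n*p[:,1],s[1]+n*p[:,0]+c*p[:,1],p[:,2]]
E
python3 - <<'E'
from h import *
cs={n:pickle.load(open(n+"0.pkl","rb")) for n in("scene","side")}
off=dict(scene=(200,110),side=(180,130))
ob=dict(scene=dict(r1=(252,325),r2=(292,346),f1a=(365,425),f1b=(392,378),f2a=(412,468),f2b=(445,408),post=(274,442)),
 side=dict(r1=(384,230),r2=(427,208),f1a=(523,190),f1b=(485,152),f2a=(570,165),f2b=(530,125),post=(536,243)))
def model(s):
    yc=s[3];m=lambda x,y,z=.1:(x,y,z)
    P=dict(r1=(-.056,yc,.1),r2=(-.024,yc,.1),f1a=(.0355,yc-.02,.1),f1b=(.0355,yc+.02,.1),f2a=(.0745,yc-.02,.1),f2b=(.0745,yc+.02,.1),post=(.0075,-.147,.1))
    return {k:cr(s,v) for k,v in P.items()}
def res(s,full=False):
    P=model(s);r=[]
    for n in cs:
        for k,o in ob[n].items():
            r.append((proj(cs[n],P[k])[0]-(np.array(o)/4.4+off[n])).tolist()+([n,k] if full else []))
    return r if full else np.ravel(r)
best=min((least_squares(res,[.45,.0,y,-.09],loss='soft_l1') for y in np.arange(-3,3,.7)),key=lambda f:f.cost)
print(best.x,np.degrees(best.x[2]),best.cost)
for r in res(best.x,True): print([round(v,1) if not isinstance(v,str) else v for v in r])
s=best.x;np.save("s.npy",s)
for n,p in dict(round=(-.04,s[3],.088),flat=(.055,s[3],.088),post=(.0075,-.147,.08),hinge=(-.095,-.1,.054)).items(): print(n,cr(s,p))
E
```

```text
[ 0.61276204  0.04835049 -0.03554804 -0.08362725] -2.0367525324497535 9.9281853973455
[-0.4, -0.5, 'scene', 'r1']
[0.1, 0.3, 'scene', 'r2']
[-2.3, -2.1, 'scene', 'f1a']
[-0.0, -0.9, 'scene', 'f1b']
[-0.3, -4.5, 'scene', 'f2a']
[0.4, -0.6, 'scene', 'f2b']
[-0.0, -0.7, 'scene', 'post']
[1.0, -0.5, 'side', 'r1']
[0.7, -0.3, 'side', 'r2']
[0.7, -0.7, 'side', 'f1a']
[0.1, 0.0, 'side', 'f1b']
[0.9, -0.5, 'side', 'f2a']
[0.7, 0.9, 'side', 'f2b']
[0.2, 0.5, 'side', 'post']
round [[ 0.56981515 -0.0338023   0.088     ]]
flat [[ 0.66475513 -0.03717865  0.088     ]]
post [[ 0.61503284 -0.09882319  0.08      ]]
hinge [[ 0.514268   -0.04820998  0.054     ]]
```

Emit:
apply_moves:
  targets: [11.0,-17.6,-0.5,0,0,-11.05,1,11.0,-17.6,-0.5,0,0,-11.05,1,11.0,-17.6,-0.5,0,0,-11.05,1,11.0,-17.6,-0.5,0,0,-11.05,1,11.0,-17.6,-0.5,0,0,-11.05,1]
  newtons: 40

```text
time: 2.0
ee_pos: [0.3717, 0.2819, 0.2254]
tcp_rot: [180.0, -0.0, 111.0]
wrist_force: [0.5, 0.6, 0.5]
opening: 0.0854
```

```bash
cat >> h.py <<'E'
def go(x,y,z,yaw):
    """units to reach TCP x,y,z pointing down with jaw axis (tool y) at angle yaw deg, from measured pose"""
    from workcell import bot
    o=bot.get_obs(); cur=R.from_euler('xyz',o["tcp_rot"],degrees=True)
    want=R.from_euler('xyz',[180,0,yaw+90],degrees=True)
    rv=np.degrees((want*cur.inv()).as_rotvec())/6
    print("t",round(o["time"],2),"pos",o["ee_pos"].round(4),"rot",o["tcp_rot"].round(2),"F",o["wrist_force"].round(1),"open",round(o["opening"],4))
    print("units",((np.array([x,y,z])-o["ee_pos"])/.03).round(2),rv.round(2),"q",o["q"].round(1))
E
python3 -c "
from h import *
go(.5698,-.0338,.2,-2.04)"
```

```text
t 2.0 pos [0.3717 0.2819 0.2254] rot [ 1.7996e+02 -1.0000e-02  1.1099e+02] F [0.5 0.6 0.5] open 0.0854
units [  6.6  -10.52  -0.85] [-0.    0.01 -3.84] q [ 37.2  -6.6  -2.   94.5  -0.  106.2]
```

Emit:
apply_moves:
  targets: [6.6,-10.5,-0.85,0,0,-3.84,1,6.6,-10.5,-0.85,0,0,-3.84,1,6.6,-10.5,-0.85,0,0,-3.84,1,6.6,-10.5,-0.85,0,0,-3.84,1,6.6,-10.5,-0.85,0,0,-3.84,1]

```text
time: 2.5
ee_pos: [0.5046, 0.0704, 0.2083]
tcp_rot: [180.0, -0.0, 88.3]
wrist_force: [0.6, 1.7, -0.1]
opening: 0.0855
```

```bash
python3 -c "
from h import *
go(.5698,-.0338,.2,-2.04)"
```

```text
t 2.5 pos [0.5046 0.0704 0.2083] rot [ 1.7996e+02 -1.0000e-02  8.8250e+01] F [ 0.6  1.7 -0.1] open 0.0855
units [ 2.17 -3.47 -0.28] [-0.    0.01 -0.05] q [ 7.9 -1.1  1.3 92.3  0.  99.7]
```

Emit:
apply_moves:
  targets: [2.17,-3.47,-0.28,0,0,-0.05,0.75,2.17,-3.47,-0.28,0,0,-0.05,0.75,2.17,-3.47,-0.28,0,0,-0.05,0.75,2.17,-3.47,-0.28,0,0,-0.05,0.75,2.17,-3.47,-0.28,0,0,-0.05,0.75]

```text
time: 3.0
ee_pos: [0.5687, -0.0318, 0.1995]
tcp_rot: [-179.9, -0.0, 87.9]
wrist_force: [-1.4, 1.1, -0.4]
opening: 0.0642
```

```bash
cat > look.py <<'E'
import sys
from h import *; import cv2
from workcell import camera
n,tag=sys.argv[1:3]; c=camera(n); pickle.dump(c,open(f"{n}{tag}.pkl","wb"))
im=cv2.cvtColor(c["img"],cv2.COLOR_RGB2BGR)
if len(sys.argv)>3:
    a=list(map(int,sys.argv[3].split(',')));im=im[a[1]:a[3],a[0]:a[2]]
f=min(780/im.shape[1],590/im.shape[0])
if n!="wrist" or len(sys.argv)>3: im=cv2.resize(im,None,fx=f,fy=f,interpolation=cv2.INTER_CUBIC)
cv2.imwrite(f"pics/{n}{tag}.png",im)
if n=="wrist":
    s=np.load("s.npy");y=s[3]
    for k,p in dict(r1=(-.056,y,.1),r2=(-.024,y,.1),f1=(.0355,y,.1),f2=(.0745,y,.1),post=(.0075,-.147,.1)).items(): print(k,proj(c,cr(s,p)).round(0))
E
python3 look.py wrist 1; python3 -c "
from h import *
go(.5698,-.0338,.2,-2.04)"
```

```text
r1 [[242. 195.]]
r2 [[282. 195.]]
f1 [[356. 195.]]
f2 [[404. 195.]]
post [[317. 263.]]
t 3.05 pos [ 0.5686 -0.0312  0.1998] rot [-1.7998e+02 -2.0000e-02  8.7970e+01] F [ 0.6  0.2 -0.3] open 0.0639
units [ 0.04 -0.09  0.01] [-0. -0. -0.] q [-3.1  7.1  8.9 91.8  0.  88.9]
```

View pics/wrist1.png

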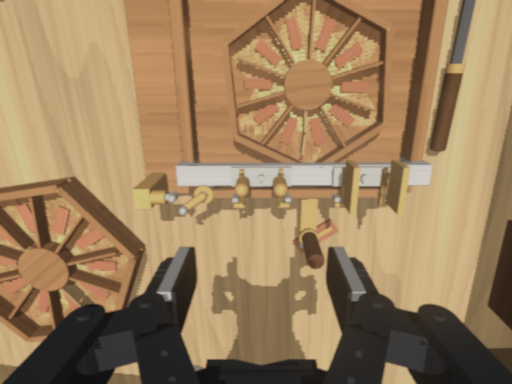

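```bash
python3 - <<'E'
import cv2
im=cv2.imread("pics/wrist1.png")[145:285,170:430]
cv2.imwrite("pics/wrist1z.png",cv2.resize(im,None,fx=3,fy=3,interpolation=cv2.INTER_CUBIC))
E
```

```text
(no output)
```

View pics/wrist1z.png

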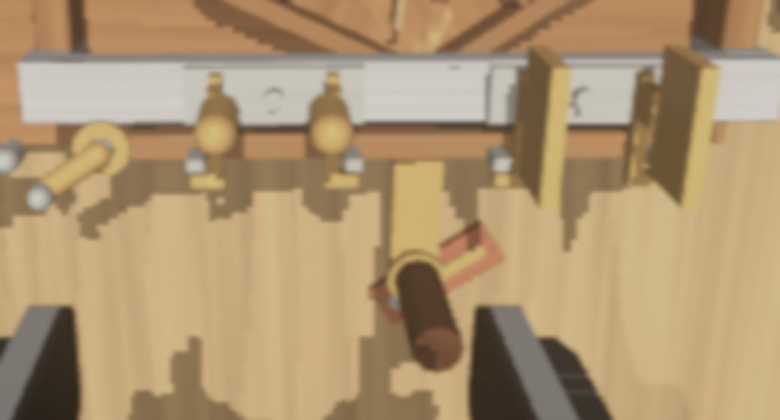

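```bash
python3 - <<'E'
from h import *
c=pickle.load(open("wrist1.pkl","rb")); s0=np.load("s.npy")
ob=[((-.056,0,.095),(242,189.3)),((-.024,0,.095),(280.7,189.3)),((.0355,0,.1),(355,190)),((.0745,0,.1),(405.5,190)),((.0075,-.147,.1),(316.7,261))]
def res(s): return np.ravel([proj(c,cr(s,(p[0],p[1] or s[3],p[2])))[0]-o for p,o in ob])
f=least_squares(res,s0);s=f.x;print(s,np.degrees(s[2]));print(f.fun.reshape(-1,2).round(1));np.save("s.npy",s)
for n,p in dict(round=(-.04,s[3],.088),flat=(.055,s[3],.088),post=(.0075,-.147,.08),hinge=(-.095,-.1,.054)).items(): print(n,cr(s,p).round(4))
go(*cr(s,(-.04,s[3],.2))[0],np.degrees(s[2]))
E
```

```text
[ 0.61153043  0.05025345 -0.02536668 -0.08206092] -1.4534037488375995
[[ 0.1  0.1]
 [ 0.5 -0.3]
 [ 0.6  0.3]
 [-1.3 -0.2]
 [ 0.2  0. ]]
round [[ 0.5695 -0.0308  0.088 ]]
flat [[ 0.6644 -0.0332  0.088 ]]
post [[ 0.6153 -0.0969  0.08  ]]
hinge [[ 0.514  -0.0473  0.054 ]]
t 3.05 pos [ 0.5686 -0.0312  0.1998] rot [-1.7998e+02 -2.0000e-02  8.7970e+01] F [ 0.6  0.2 -0.3] open 0.0639
units [0.03 0.01 0.01] [-0.  -0.   0.1] q [-3.1  7.1  8.9 91.8  0.  88.9]
```

Emit:
apply_moves:
  targets: [0.03,0.02,-1.5,0,0,0.05,0.75,0.03,0.02,-2.8,0,0,0.05,0.75,0.03,0.02,-3.7,0,0,0.05,0.75,0.03,0.02,-4.15,0,0,0.05,0.75,0.03,0.02,-4.15,0,0,0.05,0.75]

```text
time: 3.55
ee_pos: [0.5687, -0.03, 0.0742]
tcp_rot: [-179.9, -0.0, 88.4]
wrist_force: [-0.3, -0.2, 1.9]
opening: 0.0643
```

```bash
python3 look.py wrist 2; python3 -c "
from h import *
go(.5695,-.0308,.075,-1.7)"
```

```text
r1 [[225. 290.]]
r2 [[298. 290.]]
f1 [[435. 290.]]
f2 [[525. 290.]]
post [[357. 399.]]
t 3.6 pos [ 0.5696 -0.0303  0.0759] rot [180.    -0.    88.34] F [-0.4  0.5 -0.3] open 0.0643
units [-0.   -0.02 -0.03] [-0.    0.   -0.01] q [-3.   7.6 -4.3 78.1  0.  88.6]
```

View pics/wrist2.png

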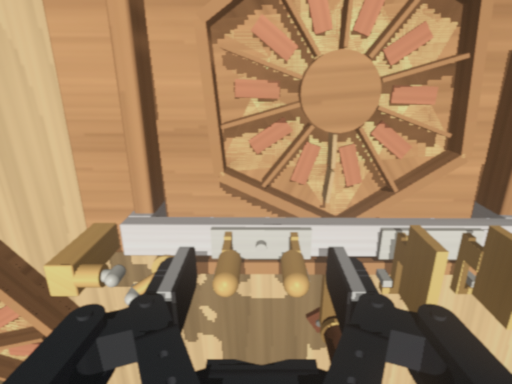

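Emit:
apply_moves:
  targets: [0,0,0,0,0,0,0.4,0,0,0,0,0,0,0.2,0,0,0,0,0,0,0.1,0,0,0,0,0,0,0.1,0,0,0,0,0,0,0.1]
  newtons: 40

```text
time: 4.1
ee_pos: [0.5687, -0.0309, 0.0779]
tcp_rot: [-180.0, -0.0, 88.3]
wrist_force: [-14.2, 1.0, 15.4]
opening: 0.0241
```

Emit:
apply_moves:
  targets: [0,0,0,0,0,0,0.1,0,0,0,0,0,0,0.1,0,0,0,0,0,0,0.1]

```text
time: 4.4
ee_pos: [0.5687, -0.0309, 0.0779]
tcp_rot: [-180.0, -0.0, 88.3]
wrist_force: [-14.5, 1.3, 15.7]
opening: 0.0245
```

```bash
python3 look.py wrist 3
```

```text
r1 [[226. 283.]]
r2 [[298. 283.]]
f1 [[431. 283.]]
f2 [[519. 282.]]
post [[355. 390.]]
```

View pics/wrist3.png

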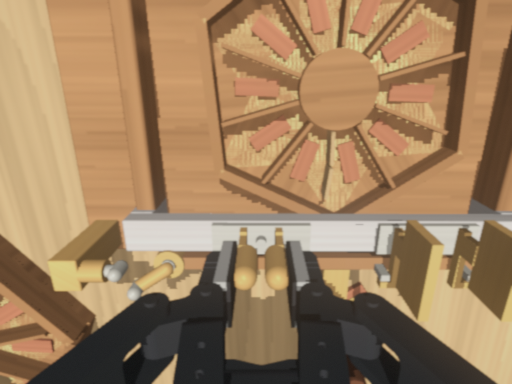

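Emit:
apply_moves:
  targets: [0,0,0,0,0,0,0.4,0,0,0,0,0,0,0.65,0,0,0,0,0,0,0.65,0,0,0.0,0,0,0,0.65]

```text
time: 4.85
ee_pos: [0.5702, -0.0311, 0.0756]
tcp_rot: [180.0, 0.0, 88.3]
wrist_force: [0.2, 0.6, -0.0]
opening: 0.0553
```

```bash
python3 look.py wrist 4 180,210,340,330;python3 -c "
from h import *
go(.5695,-.0308,.075,-1.7)"
```

```text
r1 [[222. 286.]]
r2 [[295. 286.]]
f1 [[431. 285.]]
f2 [[520. 285.]]
post [[353. 394.]]
t 4.9 pos [ 0.5701 -0.0311  0.0755] rot [179.97  -0.    88.27] F [-1.  -0.4 -0.5] open 0.0551
units [-0.02  0.01 -0.02] [0. 0. 0.] q [-3.1  7.6 -4.3 78.1  0.  88.6]
```

View pics/wrist4.png

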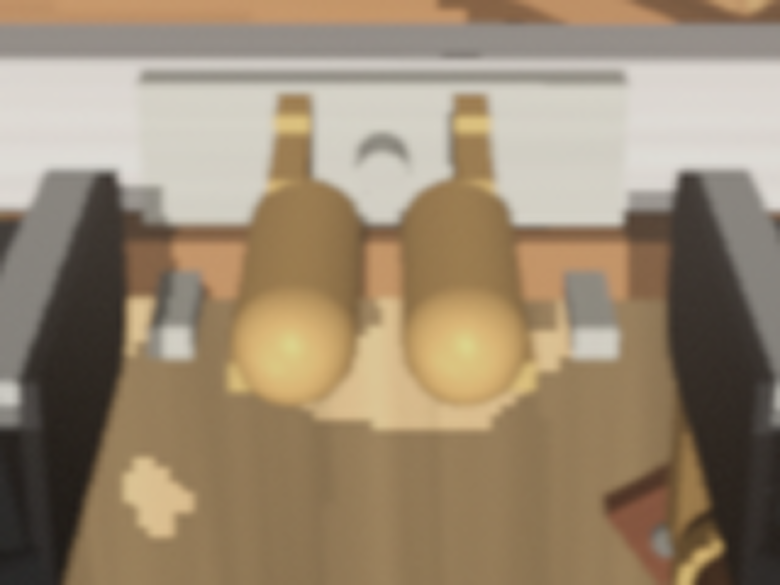

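```bash
python3 - <<'E'
import cv2
im=cv2.imread("pics/wrist2.png")[210:330,180:340]
cv2.imwrite("pics/wrist2z.png",cv2.resize(im,None,fx=4.875,fy=4.875,interpolation=cv2.INTER_CUBIC))
from h import *
c=pickle.load(open("wrist4.pkl","rb"));s=np.load("s.npy")
print([ (proj(c,cr(s,(-.04+d,s[3],.095)))-proj(c,cr(s,(-.04-d,s[3],.095)))) for d in (.016,.008,.009)])
E
```

```text
[array([[70.50346648, -0.26447831]]), array([[35.2517324 , -0.13223915]]), array([[39.65819903, -0.14876905]])]
```

View pics/wrist2z.png

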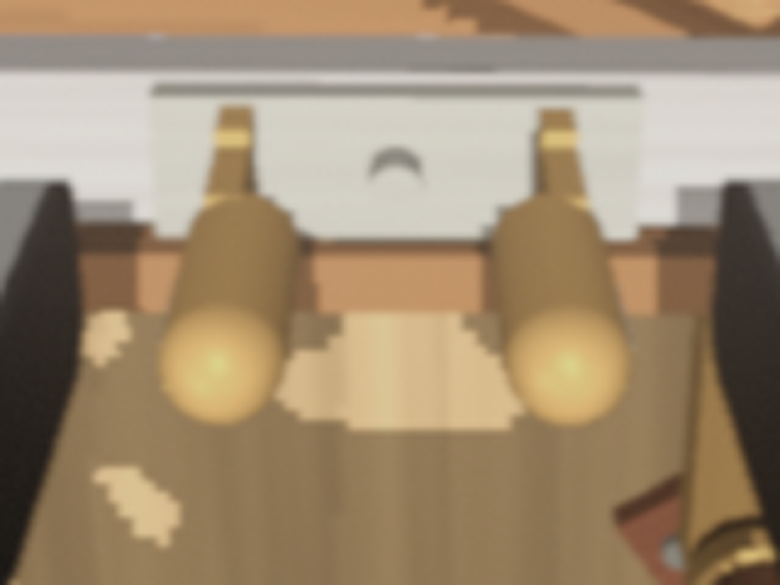

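Emit:
apply_moves:
  targets: [0,0,1.6,0,0,0,0.7,0,0,1.9,0,0,0.02,0.75,1.6,-0.03,1.9,0,0,0.04,0.75,3.15,-0.06,1.9,0,0,0.04,0.75,3.15,-0.06,1.9,0,0,0.04,0.75]

```text
time: 5.4
ee_pos: [0.6681, -0.0329, 0.1279]
tcp_rot: [-179.8, -0.0, 88.5]
wrist_force: [-1.4, 0.6, -0.7]
opening: 0.0641
```

```bash
python3 look.py wrist 5;python3 -c "
from h import *
go(.6644,-.0332,.075,-1.6)"
```

```text
r1 [[ 68. 233.]]
r2 [[122. 233.]]
f1 [[222. 233.]]
f2 [[287. 233.]]
post [[183. 321.]]
t 5.45 pos [ 0.6659 -0.0329  0.129 ] rot [-179.79   -0.     88.52] F [-0.5  0.7 -0.5] open 0.0639
units [-0.05 -0.01 -1.8 ] [-0.   -0.03 -0.02] q [-2.8 20.7 17.3 86.8 -0.  88.7]
```

View pics/wrist5.png

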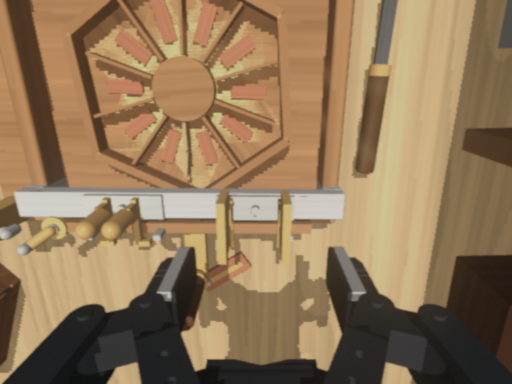

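Emit:
apply_moves:
  targets: [0,0,0,0,0,0,0.75,0,0,-0.8,0,0,0,0.75,0,0,-1.5,0,0,0,0.75,0,0,-1.87,0,0,0,0.75,0,0,-1.87,0,0,0,0.75]

```text
time: 5.95
ee_pos: [0.663, -0.0328, 0.0756]
tcp_rot: [-179.9, -0.0, 88.5]
wrist_force: [-0.2, 0.4, 0.3]
opening: 0.0641
```

```bash
python3 look.py wrist 6;python3 -c "
from h import *
go(.6644,-.0332,.075,-1.6)"
```

```text
r1 [[ 12. 287.]]
r2 [[ 84. 287.]]
f1 [[219. 287.]]
f2 [[308. 287.]]
post [[169. 395.]]
t 6.0 pos [ 0.6637 -0.0329  0.0769] rot [179.99  -0.    88.51] F [-0.1 -0.1 -0.5] open 0.0644
units [ 0.02 -0.01 -0.06] [-0.    0.   -0.02] q [-2.8 20.4 11.2 80.8  0.  88.7]
```

View pics/wrist6.png

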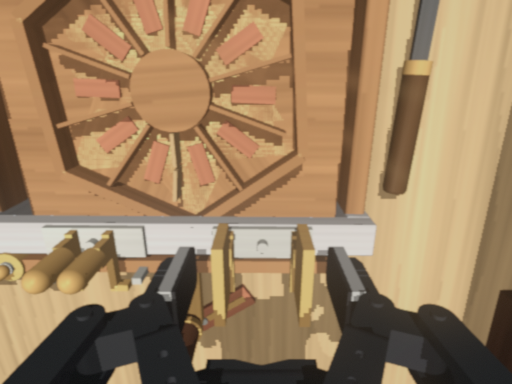

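Emit:
apply_moves:
  targets: [0,0,0,0,0,0,0.4,0,0,0,0,0,0,0.2,0,0,0,0,0,0,0.1,0,0,0,0,0,0,0.1,0,0,0,0,0,0,0.1]
  newtons: 40

```text
time: 6.5
ee_pos: [0.6636, -0.0328, 0.0784]
tcp_rot: [-180.0, -0.0, 88.5]
wrist_force: [-9.3, 0.4, 10.3]
opening: 0.0248
```

Emit:
apply_moves:
  targets: [0,0,0,0,0,0,0.1,0,0,0,0,0,0,0.1,0,0,0,0,0,0,0.1]

```text
time: 6.8
ee_pos: [0.6636, -0.0328, 0.0784]
tcp_rot: [-180.0, -0.0, 88.5]
wrist_force: [-9.6, 1.3, 10.9]
opening: 0.025
```

Emit:
apply_moves:
  targets: [0,0,0,0,0,0,0.4,0,0,0,0,0,0,0.75,0,0,0,0,0,0,0.75,0,0,0.0,0,0,0,0.75]

```text
time: 7.2
ee_pos: [0.6646, -0.0329, 0.0764]
tcp_rot: [180.0, 0.0, 88.5]
wrist_force: [1.4, 1.0, -0.4]
opening: 0.0642
```

```bash
python3 look.py wrist 7;python3 -c "
from h import *
go(.6644,-.0332,.075,-1.6)
c=pickle.load(open('wrist7.pkl','rb'));s=np.load('s.npy')
print([proj(c,cr(s,(.055+d,s[3]-.02,.1))).round(1) for d in (-.0195,-.0115,.0115,.0195)])"
```

```text
r1 [[  9. 286.]]
r2 [[ 81. 286.]]
f1 [[216. 286.]]
f2 [[304. 286.]]
post [[167. 394.]]
t 7.25 pos [ 0.6645 -0.0329  0.0762] rot [179.98   0.    88.51] F [-0.1  0.9 -0.3] open 0.0641
units [-0.   -0.01 -0.04] [ 0.    0.   -0.02] q [-2.8 20.5 11.3 80.7 -0.  88.7]
[array([[217.8, 322.8]]), array([[235.1, 322.8]]), array([[284.8, 322.8]]), array([[302.1, 322.8]])]
```

View pics/wrist7.png

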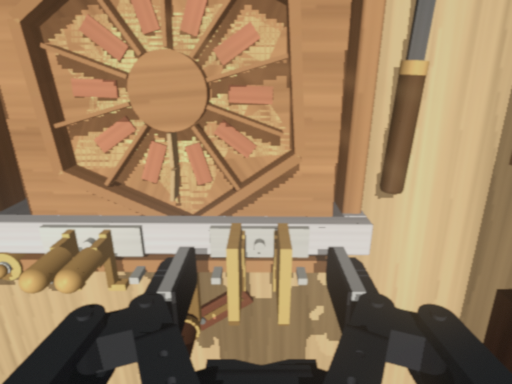

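Emit:
apply_moves:
  targets: [0,0,1.6,0,0,0,0.75,0,0,2.6,0,0,0,0.75,-0.8,-1.0,2.6,0,0,1.4,0.75,-1.64,-2.13,2.6,0,0,2.8,0.75,-1.64,-2.13,2.6,0,0,4.2,0.75]

```text
time: 7.75
ee_pos: [0.6132, -0.0998, 0.155]
tcp_rot: [-180.0, 0.1, 113.9]
wrist_force: [0.9, 0.5, -0.9]
opening: 0.064
```

Emit:
apply_moves:
  targets: [0,0,0,0,0,1.4,0.75,0,0,0,0,0,2.8,0.75,0,0,0,0,0,4.2,0.75,0,0,0,0,0,5.6,0.75,0,0,0,0,0,6.63,0.75]

```text
time: 8.25
ee_pos: [0.6152, -0.0968, 0.1542]
tcp_rot: [180.0, 0.0, 153.8]
wrist_force: [0.5, -0.9, -1.1]
opening: 0.0638
```

Emit:
apply_moves:
  targets: [0,0,0,0,0,0,0.75,0,0,0,0,0,0,0.75]

```text
time: 8.45
ee_pos: [0.6152, -0.0968, 0.1542]
tcp_rot: [-180.0, 0.0, 153.3]
wrist_force: [0.6, -0.2, -0.1]
opening: 0.0639
```

```bash
python3 look.py wrist 8;python3 -c "
from h import *
go(.6153,-.0969,.063,63.5)
c=pickle.load(open('wrist8.pkl','rb'));print(proj(c,[.6153,-.0969,.1]))"
```

```text
r1 [[313.  80.]]
r2 [[333. 130.]]
f1 [[365. 211.]]
f2 [[383. 257.]]
post [[259. 214.]]
t 8.5 pos [ 0.6152 -0.0968  0.1541] rot [-180.      0.    153.32] F [ 1.2 -0.2 -0.9] open 0.064
units [ 0.   -0.   -3.04] [ 0.   -0.    0.03] q [-8.9 14.2 12.  87.8 -0.  17.7]
[[259.26248603 214.00078478]]
```

View pics/wrist8.png

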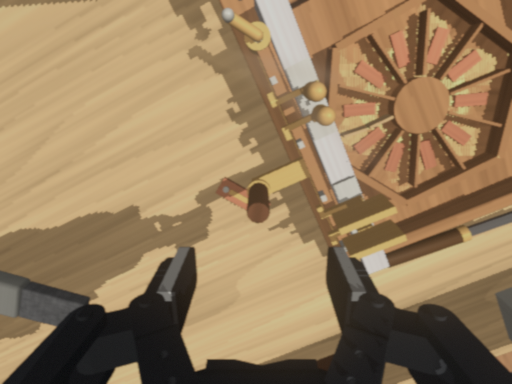

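Emit:
apply_moves:
  targets: [0,0,-1.2,0,0,0,0.75,0,0,-2.2,0,0,0,0.75,0,0,-3.0,0,0,0,0.75,0,0,-3.0,0,0,0,0.75,0,0,-3.0,0,0,0,0.75]

```text
time: 9.0
ee_pos: [0.6151, -0.0968, 0.0647]
tcp_rot: [-180.0, -0.0, 153.4]
wrist_force: [-0.2, 0.4, 0.3]
opening: 0.0639
```

Emit:
apply_moves:
  targets: [0,0,0,0,0,0,0.4,0,0,0,0,0,0,0.2,0,0,0,0,0,0,0.05,0,0,0,0,0,0,0.05,0,0,0,0,0,0,0.05]
  newtons: 35

```text
time: 9.5
ee_pos: [0.6153, -0.0979, 0.0655]
tcp_rot: [-179.9, 0.1, 153.4]
wrist_force: [-2.8, -5.0, 5.1]
opening: 0.0149
```

```bash
python3 look.py wrist 9;python3 -c "
from h import *
c=pickle.load(open('wrist8.pkl','rb'));s=np.load('s.npy');print('hinge',proj(c,cr(s,(-.095,-.1,.054))))
go(.6153,-.0969,.063,63.5)
H=cr(s,(-.095,-.1,.054))[0][:2];psi=np.degrees(s[2])
p=lambda th:H+.11276*np.array([np.cos(np.radians(psi-24.63-th)),np.sin(np.radians(psi-24.63-th))])
for th in range(0,100,5): print(th,p(th).round(4),'units',((p(th)-p(0))/.03).round(2),round(-th/6,2))
"
```

```text
r1 [[360.  78.]]
r2 [[390. 166.]]
f1 [[435. 295.]]
f2 [[458. 362.]]
post [[260. 299.]]
hinge [[257.65475682  37.41552794]]
t 9.55 pos [ 0.6153 -0.0979  0.0655] rot [-1.7992e+02  1.2000e-01  1.5343e+02] F [-3.2 -6.2  4.5] open 0.0152
units [-0.    0.03 -0.08] [0.02 0.01 0.01] q [-9.  14.8  2.9 78.  -0.1 17.6]
0 [ 0.6153 -0.0969] units [0. 0.] 0.0
5 [ 0.6106 -0.1055] units [-0.16 -0.29] -0.83
10 [ 0.6052 -0.1137] units [-0.34 -0.56] -1.67
15 [ 0.599  -0.1214] units [-0.54 -0.82] -2.5
20 [ 0.5922 -0.1285] units [-0.77 -1.05] -3.33
25 [ 0.5849 -0.135 ] units [-1.01 -1.27] -4.17
30 [ 0.5769 -0.1409] units [-1.28 -1.47] -5.0
35 [ 0.5685 -0.146 ] units [-1.56 -1.64] -5.83
40 [ 0.5597 -0.1504] units [-1.85 -1.78] -6.67
45 [ 0.5506 -0.154 ] units [-2.16 -1.9 ] -7.5
50 [ 0.5411 -0.1568] units [-2.47 -2.  ] -8.33
55 [ 0.5315 -0.1587] units [-2.79 -2.06] -9.17
60 [ 0.5217 -0.1598] units [-3.12 -2.1 ] -10.0
65 [ 0.5119 -0.16  ] units [-3.45 -2.11] -10.83
70 [ 0.5021 -0.1594] units [-3.77 -2.08] -11.67
75 [ 0.4923 -0.158 ] units [-4.1  -2.04] -12.5
80 [ 0.4828 -0.1557] units [-4.42 -1.96] -13.33
85 [ 0.4735 -0.1525] units [-4.73 -1.85] -14.17
90 [ 0.4644 -0.1486] units [-5.03 -1.72] -15.0
95 [ 0.4558 -0.1439] units [-5.32 -1.57] -15.83
```

View pics/wrist9.png

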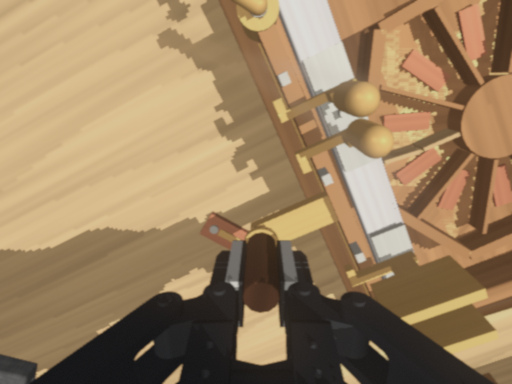

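Emit:
apply_moves:
  targets: [-0.08,-0.14,0,0,0,-0.4,0.05,-0.16,-0.29,0,0,0,-0.83,0.05,-0.34,-0.56,0,0,0,-1.67,0.05,-0.54,-0.82,0,0,0,-2.5,0.05,-0.54,-0.82,0,0,0,-2.5,0.05]

```text
time: 10.05
ee_pos: [0.5993, -0.1223, 0.0655]
tcp_rot: [180.0, 0.1, 138.4]
wrist_force: [2.1, -1.5, 5.0]
opening: 0.0151
```

```bash
python3 look.py wrist 10; python3 -c "
from h import *
go(.599,-.1214,.065,48.5)"
```

```text
r1 [[381.  46.]]
r2 [[434. 125.]]
f1 [[513. 245.]]
f2 [[555. 309.]]
post [[332. 291.]]
t 10.1 pos [ 0.5997 -0.1219  0.0655] rot [1.7994e+02 1.3000e-01 1.3855e+02] F [ 1.7 -0.8  6.9] open 0.0152
units [-0.02  0.02 -0.02] [ 0.01  0.02 -0.01] q [-11.5  13.2   1.   77.7  -0.   30. ]
```

View pics/wrist10.png

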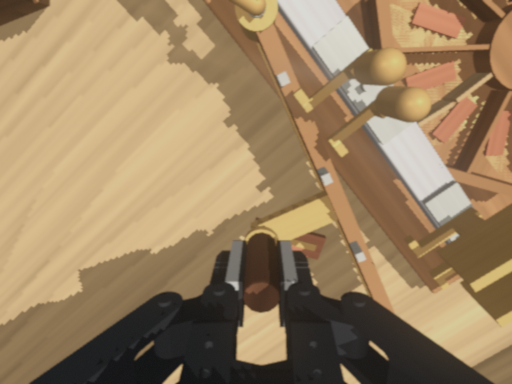

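Emit:
apply_moves:
  targets: [-0.23,-0.23,0,0,0,-0.83,0.05,-0.47,-0.45,0,0,0,-1.67,0.05,-0.74,-0.65,0,0,0,-2.5,0.05,-1.02,-0.82,0,0,0,-3.33,0.05,-1.31,-0.96,0,0,0,-4.17,0.05]

```text
time: 10.6
ee_pos: [0.5613, -0.1513, 0.0655]
tcp_rot: [179.8, 0.2, 113.4]
wrist_force: [5.5, -6.6, 4.6]
opening: 0.0149
```

```bash
python3 -c "
from h import *
go(.5597,-.1504,.065,23.5)"
```

```text
t 10.6 pos [ 0.5613 -0.1513  0.0655] rot [179.85   0.24 113.42] F [ 5.5 -6.6  4.6] open 0.0149
units [-0.05  0.03 -0.02] [0.03 0.04 0.01] q [-15.    9.   -3.9  76.9  -0.1  51.5]
```

Emit:
apply_moves:
  targets: [-0.31,-0.12,0,0,0,-0.83,0.05,-0.62,-0.22,0,0,0,-1.67,0.05,-0.94,-0.28,0,0,0,-2.5,0.05,-1.27,-0.32,0,0,0,-3.33,0.05,-1.6,-0.33,0,0,0,-4.17,0.05]

```text
time: 11.1
ee_pos: [0.5125, -0.162, 0.0655]
tcp_rot: [179.8, 0.3, 88.3]
wrist_force: [1.2, -10.5, 6.0]
opening: 0.0153
```

```bash
python3 -c "
from h import *
go(.5119,-.16,.065,-1.5)"
```

```text
t 11.1 pos [ 0.5125 -0.162   0.0655] rot [179.84   0.26  88.35] F [  1.2 -10.5   6. ] open 0.0153
units [-0.02  0.07 -0.02] [0.04 0.03 0.03] q [-17.4   3.1 -10.3  76.4  -0.2  74.2]
```

Emit:
apply_moves:
  targets: [-0.33,-0.02,0,0,0,-0.83,0.05,-0.66,0.02,0,0,0,-1.67,0.05,-0.99,0.1,0,0,0,-2.5,0.05,-1.3,0.21,0,0,0,-3.33,0.05,-1.61,0.34,0,0,0,-4.17,0.05]

```text
time: 11.6
ee_pos: [0.4637, -0.1509, 0.0654]
tcp_rot: [179.8, 0.1, 63.3]
wrist_force: [-0.1, -5.4, 8.1]
opening: 0.0151
```

Emit:
apply_moves:
  targets: [0,0,0,0,0,0,0.05,0,0,0,0,0,0,0.05]

```text
time: 11.8
ee_pos: [0.4638, -0.1509, 0.0654]
tcp_rot: [179.8, 0.1, 63.5]
wrist_force: [-0.7, -8.7, 7.0]
opening: 0.015
```

```bash
python3 look.py wrist 11; python3 look.py side 11 150,120,350,270; python3 look.py scene 11 180,100,380,250; python3 -c "
from h import *
go(.4644,-.1486,.065,-26.5)"
```

```text
r1 [[ 366. -175.]]
r2 [[ 491. -249.]]
f1 [[ 767. -411.]]
f2 [[ 987. -539.]]
post [[646. -29.]]
t 11.95 pos [ 0.464  -0.1509  0.0654] rot [1.7984e+02 1.2000e-01 6.3560e+01] F [-2.2 -8.1  7.5] open 0.0154
units [ 0.01  0.08 -0.01] [ 0.03  0.01 -0.01] q [-17.9  -3.6 -16.9  76.5  -0.1  98.5]
```

View pics/wrist11.png

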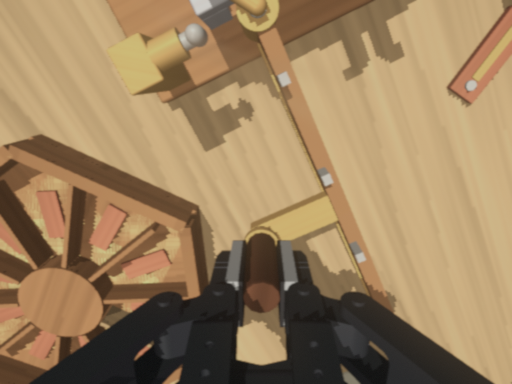

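View pics/side11.png

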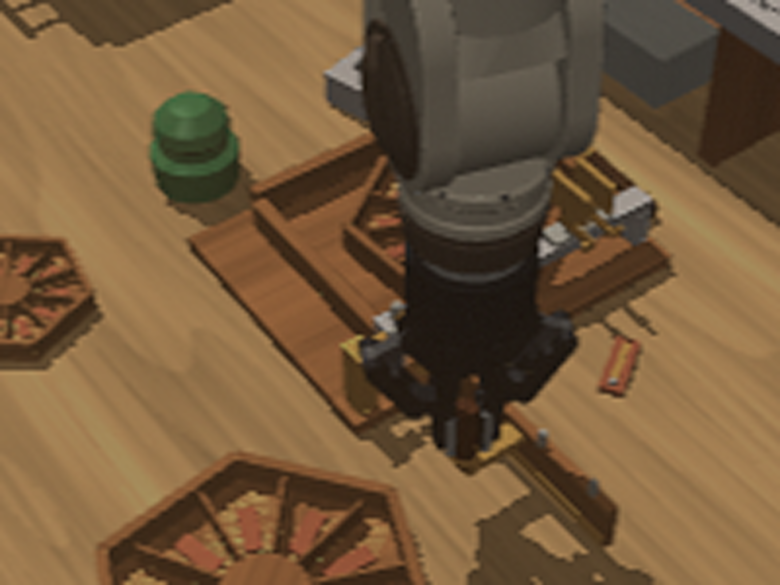

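View pics/scene11.png

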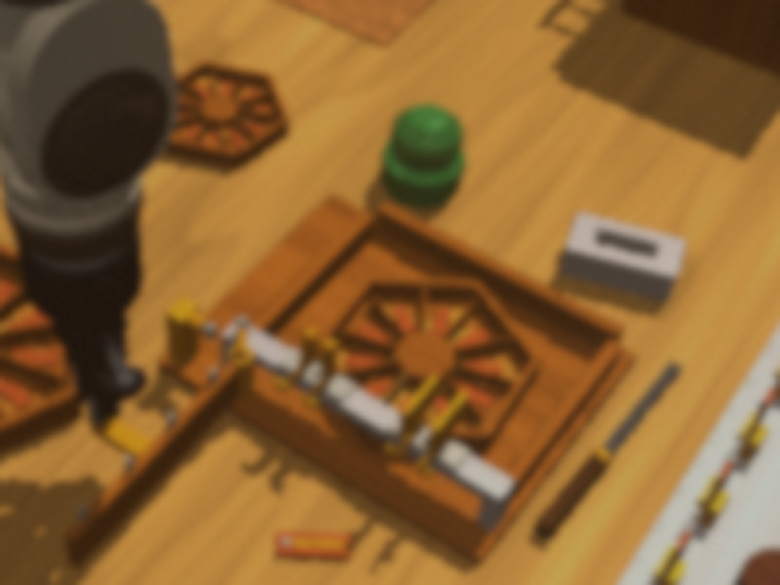

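```bash
python3 -c "
from workcell import bot
print(bot.job_done()); o=bot.get_obs(); print(o['time'],o['ee_pos'],o['opening'],o['wrist_force'])"
```

```text
the job is handed in; nothing more can be done
None
the job is handed in; nothing more can be done
```

The gate is free and open about square to the cradle. The gripper still holds the post at 35 N, and the job was handed in at about 12 s.

- **Catches:** I squeezed the round-headed catch home first, then the flat-headed one. After each release, the wrist picture put the ear spacing within about 0.5 mm of the fully-home position.
- **Gate:** I pinched the wooden post and swung the gate past its detent. The tool position against the fitted hinge gives about 89.7°, and both bench cameras show it standing wide.
- **Rest of the bench:** In the last pictures the pan was still in the cradle. The reed plate and the large look-alike pan measured within about 2 pixels of where they started. The other things those crops show looked unmoved, but I did not measure them; the jar and brush were not in those crops.

Two readings were slightly off. At the end the post sat about 2 mm farther out than my hinge estimate, with a steady force of about 8 N sideways and 7 N upward, well within limits. While squeezing the catches, the gripper read about 25 mm instead of the expected 28 mm, so I relied on the pictures. I could not take a reading after the hand-in.

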